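# Lock the lint filter back into its housing

### The job

The cleaned lint filter lies on its side in the drying rest. Stand it up, put it into the filter housing on the worktop with its blue handle on top, feel for the two gaps through which its pins drop, and turn it clockwise (seen from above) until the ramps pull it down and it comes tight against the stop, so that it stays squeezed down on the rubber seal when you let go. Leave the pump soap bottle, the soap bar and the nail brush where they are.

Things in the scene. Friction and masses are not known exactly. Their poses are not given: they have to be found in the camera images.
- filter: Lint filter, 104 mm tall, 0.15 kg. Origin: centre of the cage's underside; z from cage to handle. Along z (mm): square cage 40 x 40 (0-30), white neck 62 across (30-56), blue cap 96 across (56-64), blue handle (64-104). At the start it lies on its side in the rest, z level, y upright. It can stand upright on its cage on the mat. Half a turn about z changes nothing.
- handle (a point): On the filter's axis, 26 mm above the cap and 14 mm below the handle's top; axes as the filter's. The handle is a flat paddle 14 mm thick along x, 80 mm long along y, 40 mm high along z; pinch it across x. Upright from above, or, in the rest, slanting from above on the side away from the cap.
- pins (a point): On the filter's axis at the height of its two round steel pins (8 mm thick); they stick out of the neck along the filter's +y and -y, under the ends of the handle, to 39 mm from the axis.
- rest: White drying rest, 80 x 100 mm, fixed on the mat. Origin: centre of its underside. The filter lies over it, its z along the rest's -y (handle beyond that end), its axis 57 mm above the origin, loosely between two cheeks at the cage (49 mm high, y +20 to +46 mm): lift it straight up.
- mat: Fixed level grey mat, 340 (x) by 460 (y) by 12 mm, on the washer. Origin: centre of its underside; top at world z = 0.006 m. Its right front part (world y below -0.02, x below 0.62) is empty and good for standing the filter on.
- housing: White round filter housing, 100 mm across, fixed on the dark worktop, mouth up, with a foot plate 130 mm wide and a hose spout to its -x. Origin: centre of its underside, z up. Height of the filter's origin in this frame: 27 mm with the pins standing on the collar, about 13.5 mm with the pins in the gaps (cap on the seal), about 11 mm when locked.
- mouth (a point): Centre of the housing's rim, axes as the housing's. 1 mm below: a fixed steel collar, bore 66 mm, with two opposite gaps 40 degrees wide, yellow lines beside them. The line through the gaps is turned -0.5 to 0.5 rad about z from the housing's x axis: not reported, feel or see it. From mid-gap the filter turns clockwise (from above) 1.37 rad, last 0.2 level, to a hard stop.
- seal (a joint): How far the black rubber seal ring on the rim (top 4 mm above it, unloaded) is squeezed down, m: 0 unloaded, 0.0004 to 0.001 under the filter's weight, about 0.0033 with the filter locked, 0.004 at most. 2.2 N per mm. The locking twist takes up to 0.5 N m; friction holds it once tight.
- pump_bottle: Pump soap bottle, 48 x 75 x 187 mm, standing on the worktop behind the housing. Origin: centre of its underside.
- nail_brush: Purple nail brush, 30 x 85 x 23 mm, lying at the back of the mat. Origin: centre of its underside.
- soap: Pink soap bar, 51 x 80 x 24 mm, lying at the back of the mat. Origin: centre of its underside.

How it is judged (in metres and radians):
On the way, in this order (a step that is already met when the one before it is completed fails the run):
1. the filter has been turned upright, cage down (angle between filter's own z axis and vertical below 0.2 rad), for 0.2 s.
2. the filter's pins have dropped through the gaps and its cap lies on the seal (horizontal distance between filter and housing below 0.006 m and z of filter in the frame of housing below 0.0165 m), for 0.1 s.
At the end, for the whole second after the job is handed in: The filter sits upright (within 0.06 rad) in the housing, within 6 mm of its axis, its origin less than 12.5 mm above the housing's underside, at rest, and by itself keeps the seal squeezed by more than 2.3 mm (value of joint seal above 0.0023 m and horizontal distance between filter and housing below 0.006 m and z of filter in the frame of housing below 0.0125 m and angle between filter's own z axis and vertical below 0.06 rad and linear speed of filter below 0.01 m/s); the robot touches nothing.
It fails at once if a bystander is pushed more than 30 mm or tipped over (distance of any of pump_bottle, nail_brush, soap from where it was at the start of the episode above 0.03 m or angle between pump_bottle's own z axis and vertical above 0.5 rad).
It also fails if it takes over 72 s, if anything falls off the work surface, if the arm or the gripper's body presses on something with over 40 N, if the wrist force passes 120 N, or if a joint passes its speed limit or range.

### The arm

A 7-joint arm with a two-finger parallel gripper is mounted at the origin on a cart in front of the work surface, level with it; the furniture and walls round the work are solid. World frame = base frame: x ahead of the robot, y to its left, z up, the work surface at z = 0. Lengths are in mm, angles in rad, forces in N, time in s.
With the tool pointing down it reaches from about 400 to 875 mm from the base axis. Payload 6.5 kg.
Tool frame: the origin (TCP) lies between the finger pads; the fingertips stand ahead of it and the grasp point (between the pads) lies 5 mm behind it (r.tips_ahead is the z of the fingertips in the tool frame, in mm); z points along the fingers, x is the direction in which the jaws open and shut, and the axes are right-handed (so a half turn about z gives the same grasp; the last joint's range is limited). The gripper opens to 85 mm and grips with 20 to 120 N. Pads are 22 mm wide; open, the fingers measure 114 mm over their backs; the gripper's body (76 mm by 85 mm) begins 54 mm behind the grasp point. The pads swing forward as they close: fully open they stand 13 mm farther back than shut.
Start: joints at [-1.402, 0.536, -0.004, 1.538, 0.003, 1.067, -0.071], TCP at [151.217, 632.158, 245.29] pointing down, gripper open.
Joint ranges: [-2.7, 2.7], [-0.37, 2.16], [-1.27, 1.26], [0.24, 2.4], [-1.31, 4.45], [0.19, 1.91], [-2.76, 2.76]. Speed limits (rad/s): [2.39, 2.39, 3.14, 3.14, 3.14, 3.14, 3.14].

### API

Orientations are given as a 3x3 rotation matrix whose columns are the frame's x, y, z axes.
In Python, from cell import telemetry, viewer, finish_job, r gives the robot as it stands.
- The arm moves only by the tool step_arm, never from a script. Its argument "rows" is a list that holds one entry, the list of rows, each a list of 7 numbers: the gripper's target within -1 to 1 (shut at 1, half-way at 0, fully open at -1), then the shift along the tool's x, y, z in cm, then the turn, a rotation vector about the tool's x, y, z in degrees. A call has 1 to 5 rows; each row shifts and turns the commanded pose from where the row before left it, along the tool's axes as they then stand; what a row does not reach is not made up. A row lasts 1/10 s, in which the tool goes at most 50 mm and 8.59 degrees, less where a joint would pass 70% of its speed; a pose out of reach is approached as far as the arm can. A call with a gripper value outside its range is refused whole. The fingers move at their own pace and stop on an object; the grip force is fixed at half the most. Time passes only in rows, so rows that do not move let the fingers close. It gives the time, the measured TCP pose, the force and the opening at its end, in the units of the state.
- telemetry.get_obs(): the state, without advancing time (a new reading comes with each control period).
- viewer.grab_frame(name): name is "side" or "top"; returns the picture (480x640x3 uint8, red, green, blue); there is no depth.
- viewer.camera_model(name): a dict with "K" (3x3 intrinsics, pixels), "R" (3x3) and "t" (3): a world point X has camera coordinates R X + t. Camera axes: x right, y down, z forward; pixel columns grow to the right and rows downward; lengths in mm; the calibration is good to about 2 mm. A picture is of the moment at which its call begins. camera_model takes no time and is no camera call.
- finish_job(): hands the job in, once; it reports no verdict.
Trained networks look in the newest picture that a camera, given by its name, has taken for a name from the list of things; names that differ only in an ending like _2 or _b are one class to them, and where a whole thing is asked for, a point or a joint stands for the part that bears it (a point fixed in the world has none). Each returns a list of dicts, best first, with "score" (0 to 1); they miss things now and then, are a little off and sometimes report something else, mostly with a low value. They report only what shows in the picture. A call takes as long as a camera call.
- viewer.trace(name, camera): "region" (480x640 bool, what is visible of it) and "point" ([column, row] in pixels, amid what is visible of it).
The state is a dict: "time": time; "qpos": joint angles; "qd": joint speeds; "joint_torque": joint torques, N m; "eef_pos": TCP position; "ee_rot": TCP orientation; "force": force on the tool from outside, world axes, zero at the start; "moment": the same for the moment, N m; "finger_gap": opening from 0.0 (shut) to 1.0 (fully open).
Only numpy, scipy, OpenCV 4.12 (cv2) and the standard library are available. Lean on these libraries where they do the work, as an engineer would, in place of code of your own. Each camera call takes 0.05 s, during which the arm holds its last target. There are 200 camera calls.

## Working session

There is one attempt and no reset: what is moved stays moved. The work goes in short steps, Python scripts to look and compute and a tool call to move; the robot and the scene stay as the last step left them, time stands still between calls to the robot, and variables do not carry over. Pictures are saved under pics/ and viewed, about 8 in all and at most 12, crops included, and the job is handed in when it is done.

Besides the shell and the picture viewer there is one more tool, called after "Call:" as name([rows], argument=value, ...), one row to a line, values as JSON. step_arm: Moves the arm, as the interface text tells. Its arguments: {"type":"object","properties":{"rows":{"type":"array"}},"required":["rows"]}

```bash
ls; mkdir -p pics
python3 - <<'E'
from cell import telemetry, viewer, r
import cv2,numpy as np
o=telemetry.get_obs(); print({k:np.round(v,3).tolist() for k,v in o.items()}); print(r.tips_ahead)
ims=[]
for n in("side","top"):
    f=viewer.grab_frame(n); cv2.imwrite(f"pics/{n}0.png",f[:,:,::-1])
    m=viewer.camera_model(n); print(n,np.round(m["K"],1).tolist(),np.round(m["R"],3).tolist(),np.round(m["t"],1).tolist())
    for t in("filter","handle","pins","rest","housing","mouth","seal","pump_bottle","mat"):
        try:
            d=viewer.trace(t,n)[:2]
            print(n,t,[(round(x["score"],2),np.round(x["point"]).tolist(),int(x["region"].sum())) for x in d])
            if d: np.save(f"pics/{n}_{t}.npy",d[0]["region"])
        except Exception as e: print(t,e)
E
```

```text
pics
{'time': 0.0, 'qpos': [-1.402, 0.537, -0.004, 1.539, 0.003, 1.067, -0.071], 'qd': [0.002, -0.0, 0.0, -0.001, 0.001, 0.001, -0.001], 'joint_torque': [-0.0, -58.341, 1.049, -25.911, 0.012, 0.009, -0.0], 'eef_pos': [151.128, 631.56, 244.391], 'ee_rot': [[0.233, 0.973, -0.0], [0.973, -0.233, -0.002], [-0.002, 0.0, -1.0]], 'force': [0.14, -0.344, 0.267], 'moment': [-0.024, 0.011, 0.019], 'finger_gap': 0.998}
14.0
side [[565.3, 0.0, 327.5], [0.0, 565.3, 243.3], [0.0, 0.0, 1.0]] [[0.822, -0.569, 0.015], [-0.296, -0.449, -0.843], [0.486, 0.689, -0.537]] [-521.5, 208.7, 877.2]
side filter []
side handle [(0.82, [240.0, 213.0], 1494)]
side pins [(0.58, [236.0, 212.0], 1551)]
side rest [(0.74, [238.0, 236.0], 614)]
side housing [(0.76, [380.0, 402.0], 6530)]
side mouth [(0.95, [381.0, 398.0], 6526)]
side seal [(0.65, [382.0, 396.0], 732)]
side pump_bottle [(0.7, [493.0, 302.0], 3557)]
side mat [(0.76, [308.0, 278.0], 19512)]
top [[622.9, 0.0, 325.9], [0.0, 622.9, 234.2], [0.0, 0.0, 1.0]] [[0.008, -1.0, 0.008], [-0.986, -0.009, -0.168], [0.168, -0.006, -0.986]] [-113.8, 610.1, 1368.1]
top filter [(0.85, [204.0, 280.0], 1036)]
top handle [(0.62, [208.0, 279.0], 1022)]
top pins [(0.94, [204.0, 280.0], 1055)]
top rest [(0.93, [220.0, 287.0], 509), (0.68, [284.0, 253.0], 24692)]
top housing [(0.57, [436.0, 297.0], 2690)]
top mouth [(0.7, [437.0, 299.0], 2581)]
top seal [(0.63, [425.0, 298.0], 200), (0.39, [205.0, 278.0], 1026)]
top pump_bottle [(0.67, [438.0, 188.0], 931)]
top mat [(0.78, [283.0, 255.0], 24889)]
```

Run:
```python
import cv2,numpy as np
a=cv2.imread("pics/top0.png");b=cv2.imread("pics/side0.png")
c=lambda i,x,y,w,h,s:cv2.resize(i[y:y+h,x:x+w],None,fx=s,fy=s,interpolation=cv2.INTER_CUBIC)
cv2.imwrite("pics/v1.png",np.hstack([a,b])[:, :] if 0 else cv2.resize(np.hstack([a[100:420,100:520],b[100:480,150:570][:320]]),(800,305)))
t=np.vstack([np.hstack([c(a,160,230,100,75,4),c(a,385,255,100,75,4)]),np.hstack([c(b,180,170,100,75,4),c(b,305,350,133,100,3)[:300,:400] if 0 else cv2.resize(b[340:460,300:460],(400,300),interpolation=cv2.INTER_CUBIC)])])
cv2.imwrite("pics/v2.png",t)
```

```text
(no output)
```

View pics/v2.png

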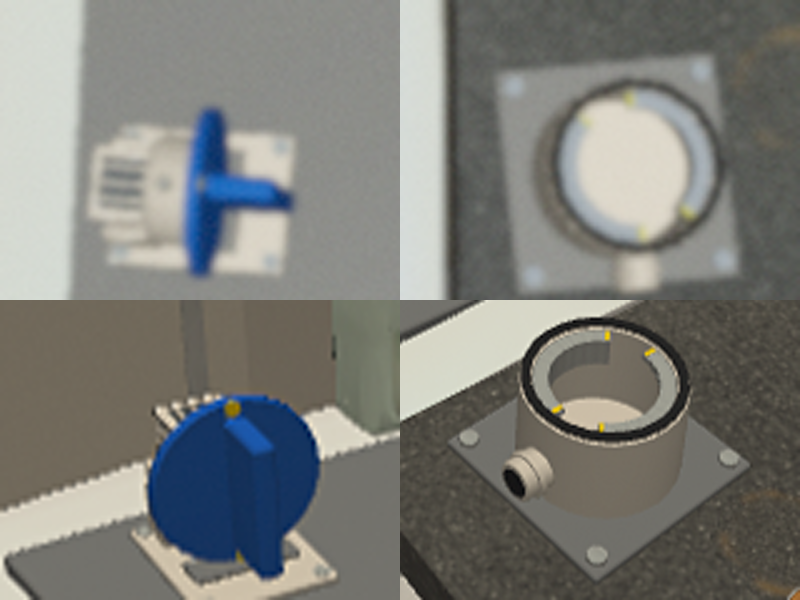

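View pics/v1.png

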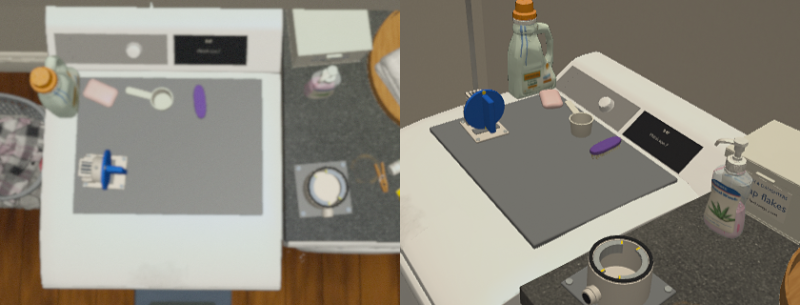

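```bash
cat > h.py <<'E'
import cv2,numpy as np
from cell import telemetry, viewer, r
def P(n):
    m=viewer.camera_model(n); return np.array(m["K"])@np.c_[m["R"],np.array(m["t"])]
def tri(a,b,na="top",nb="side"):
    X=cv2.triangulatePoints(P(na),P(nb),np.float64(a).reshape(-1,2).T,np.float64(b).reshape(-1,2).T)
    return (X[:3]/X[3]).T
def proj(n,X):
    x=P(n)@np.c_[np.atleast_2d(X),np.ones(len(np.atleast_2d(X)))].T; return (x[:2]/x[2]).T
def yellow(im,box):
    x,y,w,h=box; s=im[y:y+h,x:x+w].astype(float)
    wgt=np.clip(np.minimum(s[...,0],s[...,1])-s[...,2]-40,0,None)
    n,l,st,c=cv2.connectedComponentsWithStats((wgt>0).astype(np.uint8))
    out=[]
    for k in range(1,n):
        v,u=np.nonzero(l==k); q=wgt[v,u]
        out.append((q.sum(),(u*q).sum()/q.sum()+x,(v*q).sum()/q.sum()+y))
    return sorted(out,reverse=True)
E
python3 - <<'E'
from h import *
np.set_printoptions(precision=1,suppress=True)
a=cv2.imread("pics/top0.png")[:,:,::-1];b=cv2.imread("pics/side0.png")[:,:,::-1]
ya=yellow(a,(415,265,60,60))[:6];yb=yellow(b,(345,340,80,65))[:6]
print(np.array(ya));print(np.array(yb))
print("filter",np.array(yellow(a,(180,250,60,60))[:4]),np.array(yellow(b,(215,190,50,55))[:4]))
T=[(442.5,279.3),(431.3,284.5),(457,308),(445.5,313.3)];
# side order candidates
S=[(382.8,354.4),(400,360.8),(362.8,384),(380.8,391.2)]
import itertools
A=np.array([min(ya,key=lambda q:np.hypot(q[1]-t[0],q[2]-t[1]))[1:] for t in T])
B=np.array([min(yb,key=lambda q:np.hypot(q[1]-t[0],q[2]-t[1]))[1:] for t in S])
best=[]
for p in itertools.permutations(range(4)):
    X=tri(A,B[list(p)]); e=np.abs(proj("top",X)-A).sum()+np.abs(proj("side",X)-B[list(p)]).sum(); best.append((e,p,X))
for e,p,X in sorted(best,key=lambda q:q[0])[:2]:
    print(e,p);print(X,X.mean(0)); c=X.mean(0)
    print(np.degrees(np.arctan2(X[:,1]-c[1],X[:,0]-c[0])),np.hypot(*(X-c)[:,:2].T))
print("handle far top",tri((233,279.5),(245.9,207.5)), "mark",tri((210,275.7),(238.2,197.2)))
k=cv2.resize
cv2.imwrite("pics/v3.png",np.hstack([k(a[245:305,180:240],(400,400),interpolation=2),k(b[190:250,210:270],(400,400),interpolation=2)])[:,:,::-1])
E
```

```text
[[ 57.  456.2 307.8]
 [ 34.  441.8 279.4]
 [ 11.  445.  312.9]]
[[971.  362.3 383.2]
 [866.  382.5 353.8]
 [864.  399.5 360.3]
 [675.  380.2 390.4]]
filter [] [[595.  237.8 196.8]
 [ 39.  239.2 233.7]]
19.897409652747513 (0, 1, 3, 2)
[[ 498.7 -360.2   74.1]
 [ 508.9 -368.8   59.6]
 [ 446.  -399.6   61.1]
 [ 434.5 -374.3   60.1]] [ 472.  -375.7   63.8]
[  30.2   10.6 -137.5  177.9] [30.9 37.5 35.3 37.6]
19.897409652747513 (1, 0, 3, 2)
[[ 508.9 -368.8   59.6]
 [ 498.7 -360.2   74.1]
 [ 446.  -399.6   61.1]
 [ 434.5 -374.3   60.1]] [ 472.  -375.7   63.8]
[  10.6   30.2 -137.5  177.9] [37.5 30.9 35.3 37.6]
handle far top [[499.7  92.1 107.8]] mark [[507.8 142.2 106.3]]
```

View pics/v3.png

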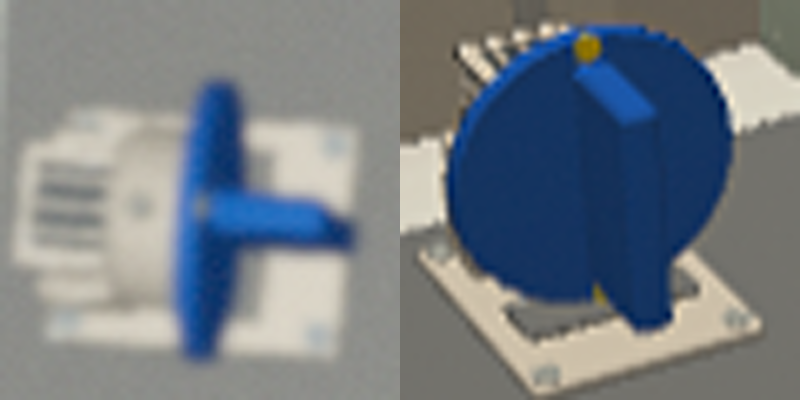

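```bash
sed -i 's/-40,0,None/-thr,0,None/; s/def yellow(im,box)/def yellow(im,box,thr=40)/' h.py
python3 - <<'E'
from h import *
np.set_printoptions(precision=1,suppress=True)
a=cv2.imread("pics/top0.png")[:,:,::-1];b=cv2.imread("pics/side0.png")[:,:,::-1]
for thr in (10,20,30):
    ya=[q for q in yellow(a,(425,272,40,48),thr) if q[0]>20]
    print(thr,np.array(ya))
yb=yellow(b,(345,340,80,65))[:4]
B=np.array([[399.5,360.3],[382.5,353.8],[380.2,390.4],[362.3,383.2]])
ya=[q for q in yellow(a,(425,272,40,48),20)]
A=np.array([min(ya,key=lambda q:np.hypot(q[1]-t[0],q[2]-t[1]))[1:] for t in [(431.3,284.5),(442.5,279.3),(457,308),(445.5,313.3)]])
import itertools
for p in itertools.permutations(range(4)):
    X=tri(A,B[list(p)])
    e=np.abs(proj("top",X)-A).max()
    if e<2: 
        c=X.mean(0);print(p,e);print(X,c,np.degrees(np.arctan2(X[:,1]-c[1],X[:,0]-c[0])),np.hypot(*(X-c)[:,:2].T))
print("handle far top",tri((228.3,278.3),(245.8,207.5)),"mark",tri((210.5,276.),(238.0,196.9)))
# handle top face cap end: top ~(212,204)px*; side
print("handle far bottom", tri((180+350/6.667,245+233/6.667),(210+(655-400)/6.667,190+325/6.667)))
# seal ellipse fits (dark ring outer) 
for n,im in(("top",a),("side",b)):
    m=np.load(f"pics/{n}_seal.npy").astype(np.uint8)
    cs,_=cv2.findContours(m,0,1); c=max(cs,key=len); print(n,cv2.fitEllipse(cv2.convexHull(c)))
    m=np.load(f"pics/{n}_mouth.npy").astype(np.uint8);v,u=np.nonzero(m);print(u.min(),u.max(),v.min(),v.max())
E
```

```text
10 [[3454.   444.   296.4]
 [  36.   443.2  318.6]]
20 [[243.  456.3 307.8]
 [185.  441.7 279.3]
 [144.  445.4 312.9]
 [ 77.  431.3 284.6]]
30 [[131.  456.2 307.9]
 [ 93.  441.6 279.2]
 [ 59.  445.3 313. ]]
(1, 0, 2, 3) 0.40225021698790897
[[ 496.7 -344.7   60.2]
 [ 509.1 -368.6   59.4]
 [ 446.  -399.6   61.3]
 [ 434.3 -374.9   60.8]] [ 471.5 -372.    60.4] [  47.3    5.1 -132.7 -175.4] [37.1 37.7 37.6 37.3]
handle far top [[503.5 103.  101.5]] mark [[506.9 140.9 107.9]]
handle far bottom [[506.4 105.1  25.3]]
top ((434.6918029785156, 295.6299133300781), (26.179691314697266, 37.15701675415039), 2.0526363849639893)
409 467 269 327
side ((381.5878601074219, 371.9084167480469), (49.77431106567383, 68.43907928466797), 99.79156494140625)
319 440 347 452
```

```bash
cat >> h.py <<'E'
from scipy.spatial.transform import Rotation as Ro, Slerp
import json
def rows(p,R,wps,g):
    """wps: list of (pos,Rmat,n). prints rounded rows in calls of 5"""
    p=np.array(p,float);R=Ro.from_matrix(R);out=[]
    for q,M,n in wps:
        q=np.array(q,float);M=Ro.from_matrix(M); p0=p.copy(); s=Slerp([0,1],Ro.concatenate([R,M]))
        for i in range(1,n+1):
            t=p0+(q-p0)*i/n; d=np.round(R.inv().apply(t-p)/10,2); w=np.round(np.degrees((R.inv()*s(i/n)).as_rotvec()),1)
            p=p+R.apply(d*10); R=R*Ro.from_rotvec(np.radians(w)); out.append([g]+(d+0).tolist()+(w+0).tolist())
            assert np.linalg.norm(d)<5 and np.linalg.norm(w)<8.59,(d,w)
    for i in range(0,len(out),5): print(json.dumps(out[i:i+5]).replace(" ",""))
def frame(x,z):
    x=np.array(x,float);z=np.array(z,float);x/=np.linalg.norm(x);z/=np.linalg.norm(z);return np.c_[x,np.cross(z,x),z]
E
cat > pick.py <<'E'
from h import *
o=telemetry.get_obs()
f=np.array([-.06,-1,0]);f/=np.linalg.norm(f);up=np.array([0,0,1.])
tx=np.array([-f[1],f[0],0]);tz=(-f-up)/2**.5
Rg=frame(tx,tz);G=np.array([505.5,117,63])
Rm=frame(tx,-up)
E
python3 - <<'E'
from pick import *
print(G-85*tz)
rows(o["eef_pos"],o["ee_rot"],[((400,60,250),Rg,15),(G-85*tz,Rg,4),(G-45*tz,Rg,1)],-1)
E
```

```text
[501.90022918  57.0038197  123.1040764 ]
[[-1,-3.32,2.5,-0.03,2.5,2.1,5.0],[-1,-3.09,2.77,-0.27,2.5,2.1,5.1],[-1,-2.82,3.03,-0.49,2.5,2.1,5.0],[-1,-2.52,3.22,-0.74,2.4,2.1,5.0],[-1,-2.2,3.4,-0.96,2.5,2.0,5.1]]
[[-1,-1.85,3.53,-1.18,2.5,2.1,5.0],[-1,-1.5,3.62,-1.39,2.5,2.1,5.1],[-1,-1.11,3.67,-1.61,2.5,2.1,5.0],[-1,-0.73,3.68,-1.8,2.5,2.1,5.0],[-1,-0.35,3.64,-1.98,2.5,2.1,5.1]]
[[-1,0.06,3.57,-2.14,2.4,2.1,5.0],[-1,0.44,3.45,-2.28,2.5,2.0,5.0],[-1,0.82,3.29,-2.41,2.5,2.1,5.1],[-1,1.19,3.1,-2.5,2.5,2.1,5.0],[-1,1.55,2.86,-2.59,2.5,2.1,5.1]]
[[-1,2.55,2.19,2.3,0.0,0.0,0.0],[-1,2.55,2.18,2.3,0.0,0.0,0.0],[-1,2.55,2.19,2.29,0.0,0.0,0.0],[-1,2.54,2.19,2.3,0.0,0.0,0.0],[-1,0.0,0.0,4.0,0.0,0.0,0.0]]
```

Run:
```python
from pick import *
rows(o["eef_pos"],o["ee_rot"],[((490,55,250),Rg,15),(G-85*tz,Rg,4),(G-45*tz,Rg,1)],-1)
```

```text
[[-1,-3.22,3.09,-0.03,2.5,2.1,5.0],[-1,-2.93,3.35,-0.29,2.5,2.1,5.1],[-1,-2.6,3.59,-0.53,2.5,2.1,5.0],[-1,-2.26,3.76,-0.79,2.4,2.1,5.0],[-1,-1.89,3.91,-1.02,2.5,2.0,5.1]]
[[-1,-1.5,4.01,-1.26,2.5,2.1,5.0],[-1,-1.1,4.06,-1.48,2.5,2.1,5.1],[-1,-0.67,4.08,-1.69,2.5,2.1,5.0],[-1,-0.26,4.03,-1.89,2.5,2.1,5.0],[-1,0.16,3.96,-2.06,2.5,2.1,5.1]]
[[-1,0.59,3.82,-2.21,2.4,2.1,5.0],[-1,1.01,3.66,-2.35,2.5,2.0,5.0],[-1,1.39,3.46,-2.46,2.5,2.1,5.1],[-1,1.78,3.2,-2.54,2.5,2.1,5.0],[-1,2.15,2.91,-2.61,2.5,2.1,5.1]]
[[-1,0.3,2.2,2.29,0.0,0.0,0.0],[-1,0.29,2.19,2.29,0.0,0.0,0.0],[-1,0.3,2.2,2.29,0.0,0.0,0.0],[-1,0.29,2.19,2.3,0.0,0.0,0.0],[-1,0.0,0.0,4.0,0.0,0.0,0.0]]
```

Call:
step_arm([
  [[-1,-3.22,3.09,-0.03,2.5,2.1,5.0],[-1,-2.93,3.35,-0.29,2.5,2.1,5.1],[-1,-2.6,3.59,-0.53,2.5,2.1,5.0],[-1,-2.26,3.76,-0.79,2.4,2.1,5.0],[-1,-1.89,3.91,-1.02,2.5,2.0,5.1]],
])

```text
time: 1.5
eef_pos: [265.1, 438.3, 247.3]
ee_rot: [[0.637, 0.763, -0.111], [0.76, -0.597, 0.256], [0.129, -0.248, -0.96]]
force: [1.3, 0.3, -0.4]
finger_gap: 1.001
```

Call:
step_arm([
  [[-1,-1.5,4.01,-1.26,2.5,2.1,5.0],[-1,-1.1,4.06,-1.48,2.5,2.1,5.1],[-1,-0.67,4.08,-1.69,2.5,2.1,5.0],[-1,-0.26,4.03,-1.89,2.5,2.1,5.0],[-1,0.16,3.96,-2.06,2.5,2.1,5.1]],
])

```text
time: 2.0
eef_pos: [378.2, 245.8, 249.2]
ee_rot: [[0.916, 0.391, -0.094], [0.38, -0.768, 0.516], [0.13, -0.508, -0.852]]
force: [0.5, 0.1, -0.9]
finger_gap: 1.001
```

Call:
step_arm([
  [[-1,0.59,3.82,-2.21,2.4,2.1,5.0],[-1,1.01,3.66,-2.35,2.5,2.0,5.0],[-1,1.39,3.46,-2.46,2.5,2.1,5.1],[-1,1.78,3.2,-2.54,2.5,2.1,5.0],[-1,2.15,2.91,-2.61,2.5,2.1,5.1]],
])

```text
time: 2.5
eef_pos: [491.1, 53.1, 250.3]
ee_rot: [[0.998, -0.046, 0.045], [-0.064, -0.704, 0.707], [-0.001, -0.708, -0.706]]
force: [1.7, 0.4, 0.5]
finger_gap: 0.998
```

Call:
step_arm([
  [[-1,0.3,2.2,2.29,0,0,0],[-1,0.3,2.2,2.29,0,0,0],[-1,0.3,2.2,2.29,0,0,0],[-1,0.3,2.2,2.29,0,0,0],[-1,0,0,3.0,0,0,0]],
])

```text
time: 3.0
eef_pos: [504.0, 75.4, 99.4]
ee_rot: [[0.998, -0.046, 0.045], [-0.065, -0.708, 0.703], [-0.001, -0.705, -0.709]]
force: [0.6, -0.3, 0.6]
finger_gap: 0.998
```

Run:
```python
from pick import *
np.set_printoptions(precision=1,suppress=True)
a=viewer.grab_frame("top").copy();b=viewer.grab_frame("side").copy()
o=telemetry.get_obs()
k=cv2.resize
print(o["eef_pos"],Ro.from_matrix(Rg.T@o["ee_rot"]).as_rotvec()*57)
e=Rg.T@(G+5*tz-o["eef_pos"]);print("to grasp, tool axes",e)
cv2.imwrite("pics/v4.png",np.hstack([k(a[230:320,170:260],(400,400),interpolation=2),k(b[150:250,180:280],(400,400),interpolation=2)])[:,:,::-1])
```

```text
[501.6  80.9  99.8] [ 0.1 -0.3  0.1]
to grasp, tool axes [ 1.7  0.3 56.6]
```

View pics/v4.png

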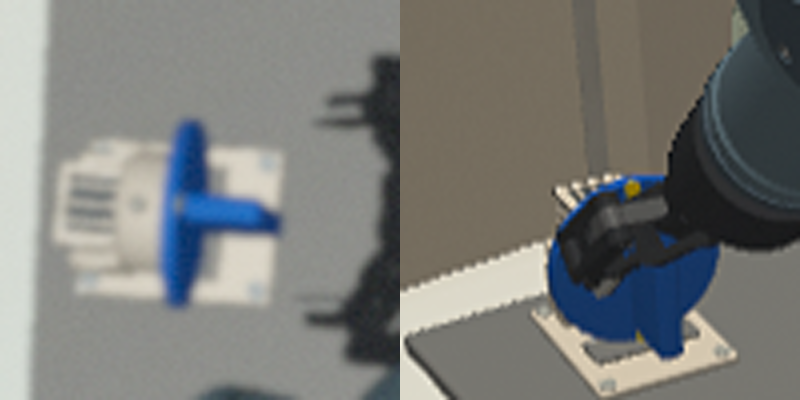

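Call:
step_arm([
  [[-1,0.1,0,2.0,0,0,0],[-1,0,0,2.0,0,0,0],[-1,0,0,1.6,0,0,0],[1,0,0,0,0,0,0],[1,0,0,0,0,0,0]],
])

```text
time: 3.6
eef_pos: [507.3, 116.6, 63.1]
ee_rot: [[0.998, -0.043, 0.044], [-0.061, -0.706, 0.706], [0.001, -0.707, -0.707]]
force: [0.9, -0.5, -0.4]
finger_gap: 0.692
```

Call:
step_arm([
  [[1,0,0,0,0,0,0],[1,0,0,0,0,0,0],[1,0,0,0,0,0,0],[1,0,0,0,0,0,0],[1,0,0,0,0,0,0]],
])

```text
time: 4.1
eef_pos: [507.0, 117.0, 62.5]
ee_rot: [[0.998, -0.043, 0.043], [-0.061, -0.706, 0.706], [0.0, -0.707, -0.707]]
force: [-1.3, -3.4, 4.3]
finger_gap: 0.153
```

```bash
cat >> pick.py <<'E'
Ru=Ro.from_rotvec(-np.pi/2*tx).as_matrix()@Rg
E
python3 - <<'E'
from pick import *
p=np.array([507,117,62.5]);
rows(p,Rg,[(p+[0,0,30],Rg,2),(p+[0,0,120],Rg,3),((520,-95,160),Ru,15)],1)
E
```

```text
[[1,0.0,-1.06,-1.06,0.0,0.0,0.0],[1,0.0,-1.06,-1.06,0.0,0.0,0.0],[1,0.0,-2.12,-2.12,0.0,0.0,0.0],[1,0.0,-2.12,-2.12,0.0,0.0,0.0],[1,0.0,-2.13,-2.13,0.0,0.0,0.0]]
[[1,0.17,1.1,-0.89,-6.0,0.0,0.0],[1,0.17,1.19,-0.77,-6.0,0.0,0.0],[1,0.17,1.26,-0.63,-6.0,0.0,0.0],[1,0.17,1.32,-0.51,-6.0,0.0,0.0],[1,0.18,1.36,-0.36,-6.0,0.0,0.0]]
[[1,0.17,1.4,-0.22,-6.0,0.0,0.0],[1,0.17,1.41,-0.07,-6.0,0.0,0.0],[1,0.17,1.42,0.08,-6.0,0.0,0.0],[1,0.17,1.39,0.22,-6.0,0.0,0.0],[1,0.17,1.37,0.37,-6.0,0.0,0.0]]
[[1,0.17,1.32,0.51,-6.0,0.0,0.0],[1,0.17,1.25,0.64,-6.0,0.0,0.0],[1,0.18,1.19,0.77,-6.0,0.0,0.0],[1,0.17,1.1,0.89,-6.0,0.0,0.0],[1,0.17,0.99,1.0,-6.0,0.0,0.0]]
```

Call:
step_arm([
  [[1,0,-1.06,-1.06,0,0,0],[1,0,-1.06,-1.06,0,0,0],[1,0,-2.12,-2.12,0,0,0],[1,0,-2.12,-2.12,0,0,0],[1,0,-2.13,-2.13,0,0,0]],
])

```text
time: 4.6
eef_pos: [506.3, 117.5, 182.9]
ee_rot: [[0.998, -0.044, 0.042], [-0.06, -0.706, 0.706], [-0.001, -0.707, -0.707]]
force: [1.0, 0.1, -2.3]
finger_gap: 0.15
```

Call:
step_arm([
  [[1,0.17,1.1,-0.89,-6.0,0,0],[1,0.17,1.19,-0.77,-6.0,0,0],[1,0.17,1.26,-0.63,-6.0,0,0],[1,0.17,1.32,-0.51,-6.0,0,0],[1,0.18,1.36,-0.36,-6.0,0,0]],
])

```text
time: 5.1
eef_pos: [511.2, 46.2, 175.0]
ee_rot: [[0.998, -0.059, 0.016], [-0.061, -0.965, 0.255], [0.0, -0.255, -0.967]]
force: [0.1, 0.0, -2.5]
finger_gap: 0.154
```

Call:
step_arm([
  [[1,0.17,1.4,-0.22,-6.0,0,0],[1,0.17,1.41,-0.07,-6.0,0,0],[1,0.17,1.42,0.08,-6.0,0,0],[1,0.17,1.39,0.22,-6.0,0,0],[1,0.17,1.37,0.37,-6.0,0,0]],
])

```text
time: 5.6
eef_pos: [515.4, -23.9, 167.4]
ee_rot: [[0.998, -0.058, -0.016], [-0.06, -0.963, -0.262], [0.0, 0.262, -0.965]]
force: [-1.2, -0.1, -2.9]
finger_gap: 0.154
```

Call:
step_arm([
  [[1,0.17,1.32,0.51,-6.0,0,0],[1,0.17,1.25,0.64,-6.0,0,0],[1,0.18,1.19,0.77,-6.0,0,0],[1,0.17,1.1,0.89,-6.0,0,0],[1,0.17,0.99,1.0,-6.0,0,0]],
])

```text
time: 6.1
eef_pos: [520.0, -93.9, 159.5]
ee_rot: [[0.998, -0.042, -0.042], [-0.059, -0.704, -0.708], [-0.0, 0.709, -0.705]]
force: [-0.8, -0.7, -0.3]
finger_gap: 0.154
```

Run:
```python
from pick import *
np.set_printoptions(precision=3,suppress=True)
b=viewer.grab_frame("side").copy();a=viewer.grab_frame("top").copy()
o=telemetry.get_obs();print(o["eef_pos"],o["ee_rot"],o["force"],o["finger_gap"],o["qpos"])
k=cv2.resize
cv2.imwrite("pics/v5.png",np.hstack([k(a[230:350,250:370],(400,400),interpolation=2),k(b[180:340,230:390],(400,400),interpolation=2)])[:,:,::-1])
```

```text
[518.853 -93.181 157.275] [[ 0.998 -0.037 -0.044]
 [-0.057 -0.703 -0.709]
 [-0.005  0.71  -0.704]] [ 0.418  1.505 -1.251] 0.1524514638542409 [-1.     0.907  0.962  1.954  0.079  0.797 -0.304]
```

View pics/v5.png

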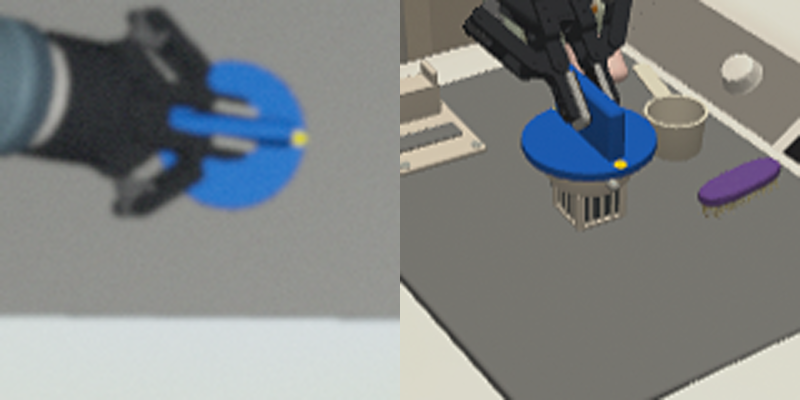

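Call:
step_arm([
  [[1,0,-1.0,1.0,0,0,0],[1,0,-1.0,1.0,0,0,0],[1,0,-1.0,1.0,0,0,0],[1,0,-0.7,0.7,0,0,0],[1,0,-0.3,0.3,0,0,0]],
])

```text
time: 6.7
eef_pos: [519.2, -94.5, 102.0]
ee_rot: [[0.998, -0.042, -0.044], [-0.061, -0.706, -0.705], [-0.001, 0.707, -0.708]]
force: [0.6, 0.3, -1.3]
finger_gap: 0.156
```

Call:
step_arm([
  [[1,0,-0.1,0.1,0,0,0],[1,0,0,0,0,0,0]],
])

```text
time: 6.9
eef_pos: [519.8, -94.5, 101.9]
ee_rot: [[0.998, -0.043, -0.043], [-0.061, -0.706, -0.706], [-0.0, 0.707, -0.707]]
force: [0.7, -0.1, -1.1]
finger_gap: 0.155
```

Call:
step_arm([
  [[1,0,-0.1,0.1,0,0,0],[1,0,0,0,0,0,0]],
])

```text
time: 7.1
eef_pos: [519.8, -94.4, 100.5]
ee_rot: [[0.998, -0.043, -0.043], [-0.06, -0.706, -0.706], [-0.0, 0.707, -0.707]]
force: [0.6, 1.3, -1.3]
finger_gap: 0.156
```

Call:
step_arm([
  [[1,0,-0.14,0.14,0,0,0],[1,0,0,0,0,0,0]],
])

```text
time: 7.3
eef_pos: [519.6, -94.4, 98.2]
ee_rot: [[0.998, -0.042, -0.043], [-0.06, -0.706, -0.706], [-0.001, 0.707, -0.707]]
force: [0.6, -0.2, -0.6]
finger_gap: 0.157
```

Call:
step_arm([
  [[1,0,-0.14,0.14,0,0,0],[1,0,0,0,0,0,0]],
])

```text
time: 7.5
eef_pos: [519.7, -94.4, 96.2]
ee_rot: [[0.998, -0.042, -0.043], [-0.06, -0.706, -0.706], [-0.0, 0.707, -0.707]]
force: [-0.0, 0.2, -1.6]
finger_gap: 0.151
```

Call:
step_arm([
  [[1,0,-0.07,0.07,0,0,0],[1,0,0,0,0,0,0],[-1,0,0,0,0,0,0],[-1,0,0,0,0,0,0],[-1,0,0,0,0,0,0]],
])

```text
time: 8.0
eef_pos: [519.6, -94.5, 95.3]
ee_rot: [[0.998, -0.042, -0.043], [-0.061, -0.706, -0.706], [-0.001, 0.707, -0.707]]
force: [-0.1, -0.2, 0.8]
finger_gap: 0.659
```

Call:
step_arm([
  [[-1,0,0,0,0,0,0],[-1,0,0,0,0,0,0],[-1,0,0,0,0,0,0],[-1,0,0,0,0,0,0],[-1,0,0,0,0,0,0]],
])

```text
time: 8.5
eef_pos: [519.6, -94.5, 95.4]
ee_rot: [[0.998, -0.042, -0.043], [-0.061, -0.706, -0.706], [-0.0, 0.707, -0.707]]
force: [0.4, -0.2, 1.0]
finger_gap: 0.999
```

Call:
step_arm([
  [[-1,0,0,-2.0,0,0,0],[-1,0,0,-3.0,0,0,0],[-1,0,0,-3.0,0,0,0],[-1,0,0,-3.0,0,0,0],[-1,0,0,-1.0,0,0,0]],
])

```text
time: 9.0
eef_pos: [526.3, -7.4, 181.4]
ee_rot: [[0.998, -0.042, -0.039], [-0.057, -0.707, -0.705], [0.002, 0.706, -0.709]]
force: [-0.1, 0.4, -0.3]
finger_gap: 1.002
```

Run:
```python
from pick import *
np.set_printoptions(precision=3,suppress=True)
a=viewer.grab_frame("top").copy();b=viewer.grab_frame("side").copy()
o=telemetry.get_obs();print(o["eef_pos"],o["force"],o["finger_gap"])
print(np.array(yellow(a,(270,240,90,80),20)[:4]),np.array(yellow(b,(270,210,70,70),40)[:4]))
k=cv2.resize
cv2.imwrite("pics/v6.png",np.hstack([k(a[230:330,265:365],(400,400),interpolation=2),k(b[180:340,230:390],(400,400),interpolation=2)])[:,:,::-1])
```

```text
[525.513  -8.785 180.411] [ 0.189 -0.122 -0.35 ] 0.9997928220240117
[[729.    339.012 273.845]
 [622.    298.826 271.024]] [[1550.     317.355  275.653]
 [ 112.     292.     252.   ]]
```

View pics/v6.png

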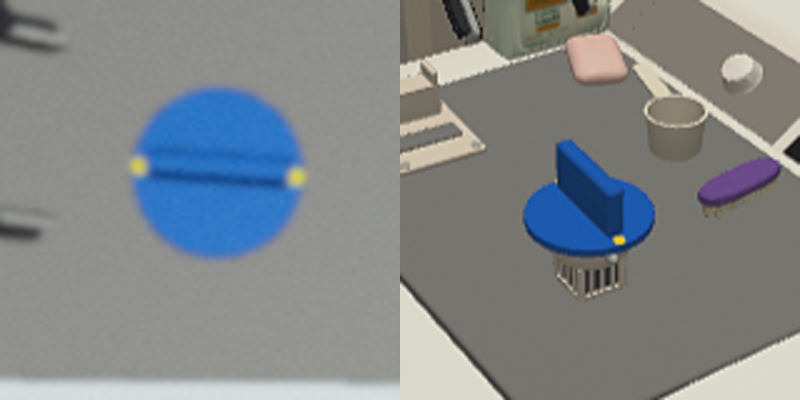

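```bash
cat >> h.py <<'E'
def onplane(n,uv,z):
    M=P(n); H=M[:,[0,1,3]]+0; H[:,2]+=M[:,2]*z
    q=np.linalg.solve(H,np.array([*uv,1.]));return q[:2]/q[2]
E
python3 - <<'E'
from pick import *
np.set_printoptions(precision=2,suppress=True)
A=[(339.01,273.85),(298.83,271.02)]
m=[onplane("top",q,70) for q in A];c=(m[0]+m[1])/2;d=m[0]-m[1];yaw=np.arctan2(*d[::-1])
print(m,c,np.hypot(*d),np.degrees(yaw)); print("tri",tri(A[0],(317.36,275.65)),onplane("side",(317.36,275.65),70))
f=d/np.hypot(*d);txn=np.array([-f[1],f[0],0]);Rd=frame(txn,[0,0,-1.]);print(txn)
g=np.array([*c,94]);print(g)
o=telemetry.get_obs()
rows(o["eef_pos"],o["ee_rot"],[((*c,190),Rd,8),((*c,110),Rd,3),((*c,90),Rd,2)],-1)
E
```

```text
[array([ 518.76, -138.26]), array([524.27, -48.7 ])] [521.52 -93.48] 89.73274781686884 -93.52006538784492
tri [[ 517.6  -137.66   71.79]] [ 517.71 -135.1 ]
[ 1.   -0.06  0.  ]
[521.52 -93.48  94.  ]
[[-1,0.01,0.84,0.66,5.6,0.0,0.0],[-1,0.01,0.89,0.58,5.6,0.0,0.0],[-1,0.02,0.95,0.49,5.6,0.0,0.1],[-1,0.01,0.99,0.4,5.7,-0.1,0.0],[-1,0.02,1.03,0.29,5.6,0.0,0.0]]
[[-1,0.01,1.04,0.19,5.6,0.0,0.0],[-1,0.01,1.07,0.09,5.6,0.0,0.0],[-1,0.02,1.06,-0.02,5.6,0.0,0.0],[-1,0.0,0.0,2.67,0.0,0.0,0.0],[-1,0.0,0.0,2.67,0.0,0.0,0.0]]
[[-1,0.0,0.0,2.66,0.0,0.0,0.0],[-1,0.0,0.0,1.0,0.0,0.0,0.0],[-1,0.0,0.0,1.0,0.0,0.0,0.0]]
```

Call:
step_arm([
  [[-1,0.01,0.84,0.66,5.6,0,0],[-1,0.01,0.89,0.58,5.6,0,0],[-1,0.02,0.95,0.49,5.6,0,0.1],[-1,0.01,0.99,0.4,5.7,-0.1,0],[-1,0.02,1.03,0.29,5.6,0,0]],
])

```text
time: 9.6
eef_pos: [521.1, -64.4, 185.6]
ee_rot: [[0.998, -0.061, -0.02], [-0.064, -0.956, -0.287], [-0.002, 0.288, -0.958]]
force: [0.4, 0.5, -1.6]
finger_gap: 1.001
```

Call:
step_arm([
  [[-1,0.01,1.04,0.19,5.6,0,0],[-1,0.01,1.07,0.09,5.6,0,0],[-1,0.02,1.06,-0.02,5.6,0,0],[-1,0,0,2.67,0,0,0],[-1,0,0,2.67,0,0,0]],
])

```text
time: 10.1
eef_pos: [519.5, -97.7, 135.5]
ee_rot: [[0.998, -0.069, -0.001], [-0.069, -0.998, -0.002], [-0.001, 0.002, -1.0]]
force: [0.9, 1.2, -1.1]
finger_gap: 0.998
```

Call:
step_arm([
  [[-1,0,0,2.66,0,0,0],[-1,0,0,1.0,0,0,0],[-1,0,0,1.0,0,0,0],[-1,0,0,0,0,0,0]],
])

```text
time: 10.5
eef_pos: [519.7, -94.9, 89.0]
ee_rot: [[0.998, -0.063, -0.003], [-0.063, -0.998, -0.002], [-0.003, 0.002, -1.0]]
force: [-0.6, 0.8, 0.4]
finger_gap: 0.994
```

Run:
```python
from h import *
np.set_printoptions(precision=3,suppress=True)
o=telemetry.get_obs();print(o["eef_pos"],o["ee_rot"],o["qpos"],o["force"])
```

```text
[519.658 -94.944  89.022] [[ 0.998 -0.063 -0.003]
 [-0.063 -0.998 -0.002]
 [-0.003  0.002 -1.   ]] [-0.299  0.624  0.516  1.985 -0.486  0.659  0.465] [-0.606  0.792  0.382]
```

Call:
step_arm([
  [[1,0,0,0,0,0,0],[1,0,0,0,0,0,0],[1,0,0,0,0,0,0],[1,0,0,0,0,0,0],[1,0,0,0,0,0,0]],
])

```text
time: 11.0
eef_pos: [520.7, -94.5, 90.2]
ee_rot: [[0.998, -0.063, -0.001], [-0.063, -0.998, -0.002], [-0.001, 0.002, -1.0]]
force: [1.5, -2.3, -1.4]
finger_gap: 0.155
```

Call:
step_arm([
  [[1,0,0,0,0,0,0],[1,0,0,0,0,0,0],[1,0,0,0,0,0,0]],
])

```text
time: 11.3
eef_pos: [520.7, -94.5, 90.2]
ee_rot: [[0.998, -0.063, -0.001], [-0.063, -0.998, -0.001], [-0.001, 0.002, -1.0]]
force: [-1.4, 0.1, 3.8]
finger_gap: 0.155
```

```bash
cat > pl.py <<'E'
from h import *
C=np.array([471.5,-372.0]); gap=np.radians(26.1)
fv=np.array([521.52,-93.48])  # filter centre as seen before the grasp
def Rz(a): return frame([np.cos(a),np.sin(a),0],[0,0,-1.])
E
python3 - <<'E'
from pl import *
np.set_printoptions(precision=3,suppress=True)
o=telemetry.get_obs();print(o["eef_pos"],o["ee_rot"],o["force"],o["finger_gap"])
p=o["eef_pos"];R=o["ee_rot"];off=R.T@np.array([p[0]-fv[0],p[1]-fv[1],0]);print("tool offset tcp-filter",off)
a1=np.arctan2(-94,1) if 0 else gap-np.pi/2
R1=Rz(a1); T=C+(R1@off)[:2]; T=C+(p[:2]-fv); print(np.degrees(a1),T)
rows(p,R,[((p[0],p[1],190),R,4),((*T,190),R1,11)],1)
E
```

```text
[520.703 -94.49   90.163] [[ 0.998 -0.063 -0.001]
 [-0.063 -0.998 -0.001]
 [-0.001  0.002 -1.   ]] [-1.411  0.096  3.797] 0.15487152807205445
tool offset tcp-filter [-0.752  1.06   0.002]
-63.89999999999999 [ 470.683 -373.01 ]
[[1,0.0,0.0,-2.5,0.0,0.0,0.0],[1,0.0,0.01,-2.49,0.0,0.0,0.0],[1,-0.01,0.0,-2.5,0.0,0.0,0.0],[1,0.0,0.01,-2.49,0.0,0.0,0.0],[1,-0.29,2.56,0.0,0.0,0.0,5.5]]
[[1,-0.05,2.57,0.01,0.0,0.0,5.5],[1,0.19,2.56,0.0,0.0,0.0,5.4],[1,0.44,2.54,0.01,0.0,0.0,5.5],[1,0.68,2.48,0.0,0.0,0.0,5.5],[1,0.91,2.4,0.0,0.1,0.0,5.5]]
[[1,1.14,2.31,0.0,0.0,0.0,5.5],[1,1.36,2.18,0.0,0.0,0.0,5.5],[1,1.56,2.05,0.0,0.0,0.0,5.4],[1,1.74,1.89,0.0,0.0,0.0,5.5],[1,1.92,1.71,0.0,0.0,0.0,5.5]]
```

Call:
step_arm([
  [[1,0,0,-2.5,0,0,0],[1,0,0,-2.5,0,0,0],[1,0,0,-2.5,0,0,0],[1,0,0,-2.5,0,0,0],[1,-0.29,2.56,0,0,0,5.5]],
])

```text
time: 11.8
eef_pos: [518.9, -117.0, 192.4]
ee_rot: [[0.988, -0.154, 0.004], [-0.154, -0.988, 0.0], [0.004, -0.001, -1.0]]
force: [0.7, -0.1, -1.7]
finger_gap: 0.152
```

Call:
step_arm([
  [[1,-0.05,2.57,0,0,0,5.5],[1,0.19,2.56,0,0,0,5.4],[1,0.44,2.54,0,0,0,5.5],[1,0.68,2.48,0,0,0,5.5],[1,0.91,2.4,0,0,0,5.5]],
])

```text
time: 12.3
eef_pos: [492.9, -247.1, 189.9]
ee_rot: [[0.802, -0.598, -0.002], [-0.598, -0.802, -0.001], [-0.001, 0.002, -1.0]]
force: [0.3, -0.2, -0.9]
finger_gap: 0.155
```

Call:
step_arm([
  [[1,1.14,2.31,0,0,0,5.5],[1,1.36,2.18,0,0,0,5.5],[1,1.56,2.05,0,0,0,5.4],[1,1.74,1.89,0,0,0,5.5],[1,1.92,1.71,0,0,0,5.5]],
])

```text
time: 12.8
eef_pos: [470.2, -373.5, 190.0]
ee_rot: [[0.437, -0.9, -0.002], [-0.9, -0.437, -0.001], [0.0, 0.002, -1.0]]
force: [0.2, 0.5, -0.2]
finger_gap: 0.157
```

Call:
step_arm([
  [[1,0,0,0,0,0,0]],
])

```text
time: 12.9
eef_pos: [468.5, -376.7, 190.5]
ee_rot: [[0.434, -0.901, -0.003], [-0.901, -0.434, -0.005], [0.003, 0.005, -1.0]]
force: [0.1, 0.7, -0.6]
finger_gap: 0.16
```

Run:
```python
from pl import *
np.set_printoptions(precision=3,suppress=True)
a=viewer.grab_frame("top").copy();b=viewer.grab_frame("side").copy()
o=telemetry.get_obs();print(o["eef_pos"],o["ee_rot"],o["force"],o["qpos"])
print(o["ee_rot"].T@(np.array([470.7,-373,0])-[*o["eef_pos"][:2],0]) )
cv2.imwrite("pics/top7.png",a[:,:,::-1]);cv2.imwrite("pics/side7.png",b[:,:,::-1])
print(np.array(yellow(a,(400,240,100,100),20)[:6]),np.array(yellow(b,(300,240,160,170),40)[:6]))
k=cv2.resize
cv2.imwrite("pics/v7.png",np.hstack([k(a[240:340,385:485],(400,400),interpolation=2),k(b[240:440,280:480],(400,400),interpolation=2)])[:,:,::-1])
```

```text
[ 470.171 -372.864  189.908] [[ 0.44  -0.898 -0.002]
 [-0.898 -0.44  -0.001]
 [ 0.     0.002 -1.   ]] [ 0.597 -0.476 -1.188] [ 0.001  0.672  0.868  1.759 -0.597  0.999 -0.015]
[ 0.355 -0.415 -0.001]
[] [[3835.     373.181  331.45 ]
 [1090.     362.315  383.196]
 [ 969.     399.466  360.317]
 [ 769.     380.168  390.445]]
```

View pics/v7.png

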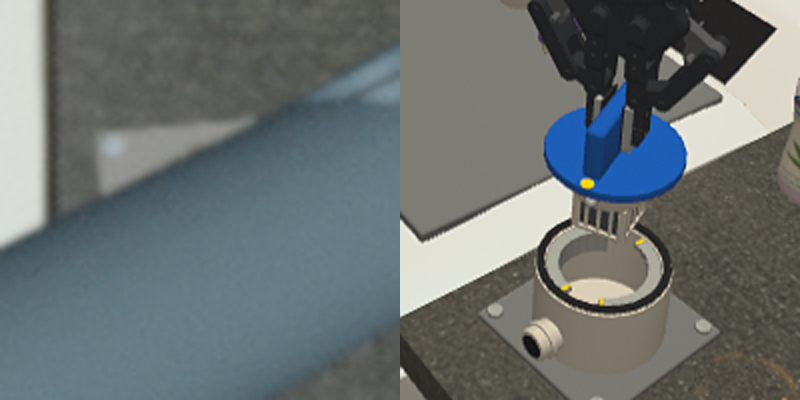

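Run:
```python
from pl import *
np.set_printoptions(precision=2,suppress=True)
S=[(382.5,353.8),(399.5,360.3),(380.2,390.4),(362.3,383.2)];T=[(441.7,279.3),(431.3,284.6),(456.3,307.8),(445.4,312.9)]
for z in(59.2,60.4):
    hs=np.array([onplane("side",q,z) for q in S]);ht=np.array([onplane("top",q,z) for q in T])
    print(z,"housing side",hs.mean(0),"top",ht.mean(0), [np.degrees(np.arctan2(*((h[0]+h[1]-h[2]-h[3])[::-1]))) for h in (hs,ht)])
for dz in(-20,-18.5):
    m=onplane("side",(373.18,331.45),189.9+dz); print("mark",m)
    # true filter pose: x axis at tool x; mark at -dir
    x=np.array([.440,-.898]);d=np.array([-x[1],x[0]])
    for s in(1,-1): print(s,"centre",m-s*44.87*d, "tcp",telemetry.get_obs()["eef_pos"][:2])
```

```text
59.2 housing side [ 471.55 -370.77] top [ 472.17 -372.62] [np.float64(26.0329199448483), np.float64(25.907745563926323)]
60.4 housing side [ 470.73 -371.65] top [ 472.09 -372.38] [np.float64(26.032919944848473), np.float64(25.90774556392631)]
mark [ 431.89 -391.2 ]
1 centre [ 391.6  -410.94] tcp [ 470.17 -372.86]
-1 centre [ 472.18 -371.46] tcp [ 470.17 -372.86]
mark [ 430.75 -392.49]
1 centre [ 390.46 -412.23] tcp [ 470.17 -372.86]
-1 centre [ 471.05 -372.74] tcp [ 470.17 -372.86]
```

Call:
step_arm([
  [[1,0.03,-0.04,1.5,0,0,0],[1,0,0,2.0,0,0,0],[1,0,0,2.0,0,0,0],[1,0,0,1.5,0,0,0],[1,0,0,0.5,0,0,0]],
])

```text
time: 13.5
eef_pos: [470.6, -371.3, 113.1]
ee_rot: [[0.441, -0.897, -0.004], [-0.897, -0.441, 0.001], [-0.002, 0.003, -1.0]]
force: [0.0, -0.7, -2.3]
finger_gap: 0.153
```

Call:
step_arm([
  [[1,0,0,0.3,0,0,0],[1,0,0,0.2,0,0,0],[1,0,0,0,0,0,0]],
])

```text
time: 13.8
eef_pos: [471.3, -373.3, 110.9]
ee_rot: [[0.44, -0.898, -0.001], [-0.898, -0.44, -0.002], [0.002, 0.001, -1.0]]
force: [0.7, 0.4, -1.1]
finger_gap: 0.155
```

Call:
step_arm([
  [[1,0,0,0.2,0,0,0],[1,0,0,0.2,0,0,0],[1,0,0,0,0,0,0]],
])

```text
time: 14.1
eef_pos: [471.0, -373.0, 106.3]
ee_rot: [[0.44, -0.898, -0.001], [-0.898, -0.44, -0.001], [0.001, 0.002, -1.0]]
force: [-0.1, -0.9, -0.7]
finger_gap: 0.152
```

Call:
step_arm([
  [[1,0,0,0.2,0,0,0],[1,0,0,0.1,0,0,0],[1,0,0,0,0,0,0]],
])

```text
time: 14.4
eef_pos: [471.0, -373.0, 103.3]
ee_rot: [[0.44, -0.898, -0.001], [-0.898, -0.44, -0.001], [0.001, 0.002, -1.0]]
force: [0.4, -0.1, -1.3]
finger_gap: 0.156
```

Call:
step_arm([
  [[1,0,0,0.2,0,0,0],[1,0,0,0.1,0,0,0],[1,0,0,0,0,0,0]],
])

```text
time: 14.7
eef_pos: [471.0, -373.0, 100.3]
ee_rot: [[0.44, -0.898, -0.001], [-0.898, -0.44, -0.001], [0.001, 0.002, -1.0]]
force: [-0.2, 0.2, -1.3]
finger_gap: 0.157
```

Call:
step_arm([
  [[1,0,0,0.2,0,0,0],[1,0,0,0.1,0,0,0],[1,0,0,0,0,0,0]],
])

```text
time: 15.0
eef_pos: [471.0, -373.0, 97.3]
ee_rot: [[0.44, -0.898, -0.001], [-0.898, -0.44, -0.001], [0.001, 0.002, -1.0]]
force: [-0.2, -0.3, -1.9]
finger_gap: 0.152
```

Pins have passed collar level without contact (in the gaps). Continuing down to the seal.

Call:
step_arm([
  [[1,0,0,0.2,0,0,0],[1,0,0,0.1,0,0,0],[1,0,0,0,0,0,0]],
])

```text
time: 15.3
eef_pos: [471.0, -373.0, 94.3]
ee_rot: [[0.44, -0.898, -0.001], [-0.898, -0.44, -0.001], [0.001, 0.002, -1.0]]
force: [0.2, 0.9, -1.2]
finger_gap: 0.155
```

Call:
step_arm([
  [[1,0,0,0.1,0,0,0],[1,0,0,0,0,0,0]],
])

```text
time: 15.5
eef_pos: [471.0, -373.1, 93.4]
ee_rot: [[0.44, -0.898, -0.001], [-0.898, -0.44, -0.002], [0.001, 0.002, -1.0]]
force: [0.0, 0.5, -1.9]
finger_gap: 0.156
```

Call:
step_arm([
  [[1,0,0,0.1,0,0,0],[1,0,0,0,0,0,0]],
])

```text
time: 15.7
eef_pos: [471.0, -373.1, 92.4]
ee_rot: [[0.44, -0.898, -0.001], [-0.898, -0.44, -0.002], [0.001, 0.002, -1.0]]
force: [0.0, -0.4, -0.4]
finger_gap: 0.151
```

Call:
step_arm([
  [[1,0,0,0.1,0,0,0],[1,0,0,0,0,0,0]],
])

```text
time: 15.9
eef_pos: [471.1, -373.2, 91.5]
ee_rot: [[0.44, -0.898, -0.001], [-0.898, -0.44, -0.002], [0.001, 0.002, -1.0]]
force: [-1.2, 0.0, 0.6]
finger_gap: 0.153
```

Call:
step_arm([
  [[1,0,0,0.1,0,0,0],[1,0,0,0,0,0,0]],
])

```text
time: 16.1
eef_pos: [471.1, -373.1, 90.6]
ee_rot: [[0.44, -0.898, -0.001], [-0.898, -0.44, -0.002], [0.001, 0.002, -1.0]]
force: [-1.1, 1.3, 3.6]
finger_gap: 0.155
```

Call:
step_arm([
  [[1,0,0,0.01,0,0,3],[1,0,0,0.01,0,0,3],[1,0,0,0.01,0,0,3],[1,0,0,0.01,0,0,3],[1,0,0,0.01,0,0,3]],
])

```text
time: 16.6
eef_pos: [471.1, -373.0, 90.2]
ee_rot: [[0.191, -0.982, -0.001], [-0.982, -0.191, -0.001], [0.001, 0.001, -1.0]]
force: [-1.5, 1.7, 4.0]
finger_gap: 0.158
```

```bash
cat > st.py <<'E'
from cell import telemetry
import numpy as np
o=telemetry.get_obs();R=o["ee_rot"];print(o["time"],np.round(o["eef_pos"],1),np.degrees(np.arctan2(R[1,0],R[0,0])).round(1),np.round(o["force"],1),np.round(o["moment"],2),np.round(o["qpos"],2),round(o["finger_gap"],3))
E
python3 st.py
```

```text
16.6 [ 471.1 -373.    90.2] -79.0 [-1.5  1.7  4. ] [0.18 0.18 0.09] [ 0.04  0.83  0.81  1.81 -0.78  0.86 -0.15] 0.158
```

Call:
step_arm([
  [[1,0,0,0.01,0,0,4],[1,0,0,0.01,0,0,4],[1,0,0,0.01,0,0,4],[1,0,0,0.01,0,0,4],[1,0,0,0.01,0,0,4]],
])

```text
time: 17.1
eef_pos: [471.1, -373.0, 89.8]
ee_rot: [[-0.157, -0.988, -0.001], [-0.988, 0.157, -0.001], [0.001, 0.001, -1.0]]
force: [-1.5, 1.9, 4.2]
finger_gap: 0.154
```

```bash
python3 st.py
```

```text
17.1 [ 471.1 -373.    89.8] -99.0 [-1.5  1.9  4.2] [0.26 0.32 0.19] [-0.    0.87  0.89  1.81 -0.85  0.9  -0.44] 0.154
```

Call:
step_arm([
  [[1,0,0,0.01,0,0,4],[1,0,0,0.01,0,0,4],[1,0,0,0.01,0,0,4],[1,0,0,0.01,0,0,4],[1,0,0,0.01,0,0,4]],
])

```text
time: 17.6
eef_pos: [471.0, -373.0, 89.4]
ee_rot: [[-0.485, -0.874, -0.001], [-0.874, 0.485, -0.001], [0.002, 0.001, -1.0]]
force: [-1.7, 2.1, 5.6]
finger_gap: 0.156
```

```bash
python3 st.py
```

```text
17.6 [ 471.  -373.    89.4] -119.0 [-1.7  2.1  5.6] [0.46 0.39 0.2 ] [-0.04  0.91  0.96  1.81 -0.92  0.95 -0.74] 0.156
```

Call:
step_arm([
  [[1,0,0,0.01,0,0,4],[1,0,0,0,0,0,4],[1,0,0,0,0,0,4],[1,0,0,0,0,0,4],[1,0,0,0,0,0,4]],
])

```text
time: 18.1
eef_pos: [471.1, -372.6, 88.9]
ee_rot: [[-0.755, -0.656, -0.002], [-0.656, 0.755, -0.001], [0.002, 0.001, -1.0]]
force: [-1.1, 1.8, 3.5]
finger_gap: 0.151
```

```bash
python3 st.py
```

```text
18.1 [ 471.1 -372.6   88.9] -139.0 [-1.1  1.8  3.5] [0.43 0.34 0.3 ] [-0.07  0.95  1.03  1.81 -0.99  0.99 -1.04] 0.151
```

Call:
step_arm([
  [[1,0,0,0,0,0,2],[1,0,0,0,0,0,2],[1,0,0,0,0,0,0]],
])

```text
time: 18.4
eef_pos: [470.6, -373.0, 88.9]
ee_rot: [[-0.796, -0.605, -0.003], [-0.605, 0.796, -0.001], [0.003, 0.0, -1.0]]
force: [-1.6, 1.6, 4.4]
finger_gap: 0.156
```

```bash
python3 st.py
```

```text
18.4 [ 470.6 -373.    88.9] -142.8 [-1.6  1.6  4.4] [0.33 0.7  0.77] [-0.08  0.96  1.04  1.81 -1.    1.   -1.1 ] 0.156
```

Call:
step_arm([
  [[1,0,0,0,0,0,1.5],[1,0,0,0,0,0,1.5],[1,0,0,0,0,0,0]],
])

```text
time: 18.7
eef_pos: [470.7, -372.9, 89.0]
ee_rot: [[-0.827, -0.562, -0.003], [-0.562, 0.827, -0.001], [0.003, 0.0, -1.0]]
force: [-3.7, 1.9, 5.8]
finger_gap: 0.157
```

```bash
python3 st.py
```

```text
18.7 [ 470.7 -372.9   89. ] -145.8 [-3.7  1.9  5.8] [0.43 0.95 2.02] [-0.08  0.97  1.05  1.81 -1.01  1.01 -1.15] 0.157
```

Call:
step_arm([
  [[-1,0,0,0,0,0,0],[-1,0,0,0,0,0,0],[-1,0,0,0,0,0,0],[-1,0,0,0,0,0,0],[-1,0,0,0,0,0,0]],
])

```text
time: 19.2
eef_pos: [471.0, -373.1, 88.8]
ee_rot: [[-0.828, -0.56, -0.001], [-0.56, 0.828, -0.002], [0.002, -0.001, -1.0]]
force: [0.0, -0.0, 0.3]
finger_gap: 0.98
```

Call:
step_arm([
  [[-1,0,0,0,0,0,0],[-1,0,0,0,0,0,0],[-1,0,0,0,0,0,0],[-1,0,0,-1.0,0,0,0],[-1,0,0,-2.0,0,0,0]],
])

```text
time: 19.7
eef_pos: [470.5, -372.4, 118.9]
ee_rot: [[-0.828, -0.561, -0.003], [-0.561, 0.828, -0.0], [0.003, 0.002, -1.0]]
force: [0.3, 0.9, 0.2]
finger_gap: 1.0
```

Call:
step_arm([
  [[-1,0,0,-3.0,0,0,0],[-1,0,0,-3.0,0,0,0],[-1,0,0,-3.0,0,0,0],[-1,0,0,-3.0,0,0,0],[-1,0,0,0,0,0,0]],
])

```text
time: 20.2
eef_pos: [472.0, -375.4, 244.8]
ee_rot: [[-0.829, -0.56, 0.005], [-0.56, 0.829, -0.007], [-0.0, -0.008, -1.0]]
force: [0.3, -0.4, -0.3]
finger_gap: 0.997
```

```bash
python3 st.py
python3 - <<'E'
from pl import *
b=viewer.grab_frame("side").copy();a=viewer.grab_frame("top").copy()
ms=yellow(b,(300,310,160,140),40)[:3];print(np.round(ms,1))
for z in (59,58): # cap top if locked: -6+11+64=69
    pass
for q in ms[:2]: print(onplane("side",q[1:],69).round(1))
k=cv2.resize
cv2.imwrite("pics/v8.png",np.hstack([k(a[220:360,365:505],(400,400),interpolation=2),k(b[320:440,320:440],(400,400),interpolation=2)])[:,:,::-1])
E
```

```text
20.2 [ 472.  -375.4  244.8] -146.0 [ 0.3 -0.4 -0.3] [-0.04 -0.   -0.01] [-0.16  0.78  1.21  1.72 -0.78  1.21 -1.29] 0.997
[[3322.   412.7  373.6]
 [2708.   353.   360.3]]
[ 499.3 -406.1]
[ 444.6 -337.7]
```

View pics/v8.png

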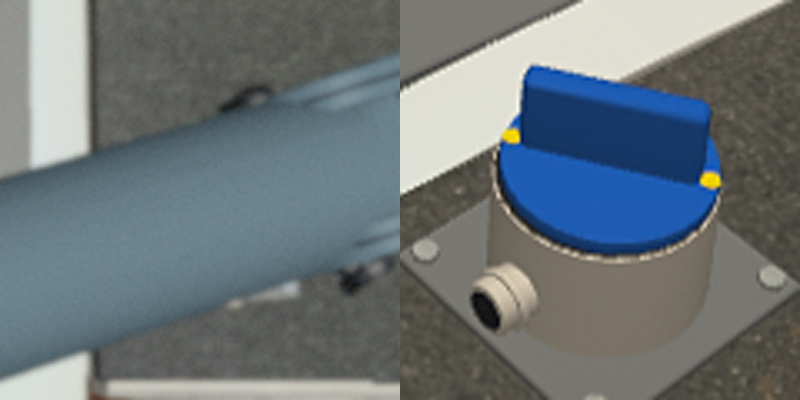

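```bash
python3 -c "
from cell import finish_job
print(finish_job())"
```

```text
the job is handed in; nothing more can be done
None
```

The filter is in the housing, handle up, turned clockwise to the stop and released, and I have handed the job in. It used about 20 s of the 72 s; the hand-in gives no verdict.

**What I did**
- I gripped the handle at a slant in the rest, stood the filter on the empty part of the mat and gripped it again from above.
- The side and top views put the gap line at about 26°. With the handle lined up on it, the pins went straight past the collar without touching, so I did not need to feel for the gaps.
- I pressed the cap onto the seal with about 5 N, then turned the filter until the twist rose from 0.3 to 2.0 N m at the stop.

**Last checks**
- **Turn:** The side view shows the handle turned about 77.5°, against 78.5° expected. That is within measurement error and inside the level part of the ramp.
- **Seat:** The filter's centre, from its two marks, is within about 1 mm of the housing axis, and the cap sits flat. I did not read the seal value directly; that it is squeezed enough follows from the turn angle and the gripper's height at the stop.
- **Gripper:** It is open, about 150 mm above where it let go, and the force reading is near zero.
- **Bystanders:** I did not measure the bottle, soap or brush again at the end. The arm never worked near them.
- **Disagreements:** The two cameras differed by 1–3 mm on some points, and the arm hid the housing from the top view at the end. At the stop the gripper had turned about 4° further than the handle, slipping or giving slightly in the pads.

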